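# Chock a carburettor into its transit crate

### The arm

A 6-joint arm with a two-finger parallel gripper is mounted at the origin on a cart in front of the work surface, level with it; the furniture and walls round the work are solid. World frame = base frame: x ahead of the robot, y to its left, z up, the work surface at z = 0. Lengths are in m, angles in rad, forces in N, time in s.
With the tool pointing down it reaches from about 0.375 to 0.825 m from the base axis. Payload 5.5 kg.
Tool frame: the origin (TCP) lies midway between the tips of the shut fingers; the grasp point (between the pads) lies 19 mm behind it (tcp_to_grasp is the z of the grasp point in the tool frame, in m); z points along the fingers, y is the line along which they close (so a half turn about z gives the same grasp; the last joint's range is limited). The gripper opens to 85 mm and grips with 20 to 120 N. Pads are 22 mm wide; open, the fingers measure 114 mm over their backs; the gripper's body (76 mm by 85 mm) begins 54 mm behind the grasp point. The pads swing forward as they close: fully open they stand 13 mm farther back than shut.
Start: joints at [1.115, 0.314, -0.047, 1.21, 0, 1.571], TCP at [0.264, 0.539, 0.231] pointing down, gripper open.
Joint ranges: [-2.67, 2.67], [-0.69, 1.73], [-1.03, 1.25], [-2.08, 2.16], [-1.42, 1.45], [-3.14, 3.14]. Speed limits (rad/s): [2.39, 2.39, 3.01, 3.14, 3.14, 3.14].

### API

Orientations are given as a unit quaternion [w, x, y, z].
In Python, from plant import get_state, grab_frame, camera_info, sign_off, tcp_to_grasp gives the robot as it stands.
- The arm moves only by the tool move_arm, never from a script. Its argument "motion" is a list that holds one entry, the list of rows, each a list of 5 numbers: the gripper command: -1 is shut, 1 is fully open, values between are in proportion, then the shift along the tool's x, y, z each as a share of 3 cm, from -1 to 1, then the turn about the tool's z as a share of 6 degrees, from -1 to 1. In form: [[[gripper, tx, ty, tz, yaw], ...]]. A call has 1 to 12 rows; each row shifts and turns the commanded pose from where the row before left it, along the tool's axes as they then stand; what a row does not reach is not made up. A row lasts 1/12 s, in which the tool goes at most 41.7 mm and 7.16 degrees, less where a joint would pass 70% of its speed; a pose out of reach is approached as far as the arm can. A call with a number of a shift or a turn outside -1 to 1 is refused whole. A call with a gripper value outside its range is refused whole. The fingers move at their own pace and stop on an object; "newtons" is the grip in N (left out, the last holds). Time passes only in rows, so rows that do not move let the fingers close. It gives the time, the measured TCP pose, the force, the opening and the grip force at its end, in the units of the state.
- get_state(): the state, without advancing time (a new reading comes with each control period).
- grab_frame(name): name is "scene" or "top"; returns (picture, depth): 400x640x3 uint8, blue, green, red; 400x640 float32, m along the optical axis (not along the pixel's ray), 0 where there is no reading.
- camera_info(name): a dict with "fx", "fy", "cx", "cy" (pixels), "T" (4x4, takes a point from camera to world coordinates). Camera axes: x right, y up, looking along -z (the intrinsics and any distortion apply to the point x, -y, -z); pixel columns grow to the right and rows downward; lengths in m; the calibration is good to about 2 mm. A picture is of the moment at which its call begins. camera_info takes no time and is no camera call.
- sign_off(): hands the job in; it is judged then, once.
The state is a dict: "time": time; "q": joint angles; "dq": joint speeds; "effort": joint torques, N m; "tool_pos": TCP position; "eef_rot": TCP orientation; "ft_force": force on the tool from outside, world axes, zero at the start; "ft_torque": the same for the moment, N m; "opening": finger opening in m; "grasp_force": force on a finger pad.
Only numpy, scipy, OpenCV 4.12 (cv2) and the standard library are available. Lean on these libraries where they do the work, as an engineer would, in place of code of your own. Each camera call takes 0.05 s, during which the arm holds its last target. There are 200 camera calls.

### The job

Pack the open plywood crate for transport: stand the jar upright against the solid end wall farthest from the sprung plate, stand the carburettor upright close against the jar with its two flanges facing along the row, and set both down gently. Then chock the row: find the wooden chock that fills what is left between the carburettor and the sprung steel plate, and press it upright fully home on the crate floor so that the plate squeezes it tight against the carburettor - too thick a chock will not go down, too thin a one stands loose. Leave unused chocks outside the crate, and leave the caliper and the piston where they lie.

Things in the scene. Friction and masses are not known exactly. Their poses are not given: they have to be found in the camera images.
- crate: open plywood transit crate fixed to the bench, 98 (own x) x 256 (own y) x 60 mm high, 284 mm long over the battens on its ends. Origin: centre of the underside; z up, y along the crate. Inside 78 x 236 mm, floor 9 mm above the origin, walls 10 mm thick. A board with a sprung steel plate is screwed across it towards +y; the row is packed on the -y side of the plate.
- end_wall (a point): foot of the solid end wall's inner face, at crate y = -118 mm, on the floor, mid-width; axes as the crate's. Jar and carburettor packed in a row from here take up 130 mm.
- row_end (a point): point on the crate floor, mid-width, at crate y = +12 mm, where the packed carburettor's free face comes to stand; axes as the crate's. From here to the resting plate is a gap of 18 to 35 mm, different each time and not told. A chock 3 to 9 mm thicker than the gap fits: the polished plate gives way up to 10 mm towards +y, with 4 N at first touch, 8 N at the end.
- board_space (a point): point on the crate floor, mid-width, at crate y = +99 mm, in the empty space behind the wooden board; axes as the crate's. The board is fast, 12 mm thick, its top 52 mm above the crate's origin; its back (+y) face lies anywhere from crate y = +61 to +78 mm, always 31 mm behind the resting plate's pressing face.
- plate_lip (a point): point at the crate's mid-width, crate y = +53 mm, 77 mm above the crate's origin (fixed to the crate, not to the plate): the height of the plate's upper edge. The plate is 70 mm wide, 3 mm thick and upright up to 51 mm above the crate's origin; above that it leans back to +y as a lead-in lip, 14 mm over the 26 mm.
- jar: glass jar of nuts with a pale lid, 66 mm diameter up to 70 mm height, lid 59 mm diameter from 70 to 82 mm, 200 g. Origin: centre of the underside; z up. Starts upright on the bench.
- carburettor: grey cast carburettor standing upright, 118 mm tall, 380 g. Origin: under its middle; z up. The foot is about 35 x 40 mm. Two flat flange faces at y = -32 and +32 mm, 30 to 72 mm high and up to 31 mm either side in x, touch its neighbours. Grip it by the cap on top: 37 x 37 mm, 92 to 118 mm high, within 3 mm of the origin's axis, above a 30 mm neck.
- chock_thin: the thinnest of three plain light-wood packing chocks that start standing on end on the bench: 60 (own x) x 26 (own y, its thickness) x 110 mm tall, about 112 g, both long foot edges bevelled 4 mm at 45 degrees (the foot is the end on the bench). Origin: centre of the underside; z up.
- chock_middle: the middle one of three plain light-wood packing chocks that start standing on end on the bench: 60 (own x) x 32 (own y, its thickness) x 110 mm tall, about 137 g, both long foot edges bevelled 4 mm at 45 degrees (the foot is the end on the bench). Origin: centre of the underside; z up.
- chock_thick: the thickest of three plain light-wood packing chocks that start standing on end on the bench: 60 (own x) x 38 (own y, its thickness) x 110 mm tall, about 163 g, both long foot edges bevelled 4 mm at 45 degrees (the foot is the end on the bench). Origin: centre of the underside; z up.
- caliper: slide caliper, 200 mm long, lying at the left, to be left alone. Origin: its middle, on the bench.
- piston: small piston, 48 mm diameter, 46 mm high, behind the crate, to be left alone. Origin: its middle, on the bench.
There are look-alikes about, which are no part of the job. What is shaped like the chock_thin but yellow is not meant. What is shaped like the jar but yellow is not meant.

How it is judged:
At the end, for the whole second after the job is handed in: on the crate floor (within 3.5 mm), upright (4 deg), mid-width (12 mm; carburettor 14): jar against the end wall (crate y -90 to -78 mm), carburettor against it (origins under 70 mm apart, flanges square within 17 deg), one chock beside it pressing it with over 1 N; other chocks outside; at rest (x of jar in the frame of crate between -0.012 and 0.012 m and y of jar in the frame of crate between -0.09 and -0.078 m and z of jar in the frame of crate between 0.004 and 0.0125 m and linear speed of each of jar, carburettor below 0.02 m/s and angular speed of each of jar, carburettor below 0.2 rad/s and angle between each of jar, carburettor's own z axis and vertical below 0.07 rad and x of carburettor in the frame of crate between -0.014 and 0.014 m and y of carburettor in the frame of crate between -0.03 and -0.006 m and z of carburettor in the frame of crate between 0.004 and 0.0125 m and horizontal distance between jar and carburettor below 0.07 m and angle between the y axis of carburettor and the y axis of crate, either way round below 0.3 rad and ((x of chock_thin in the frame of crate between -0.012 and 0.012 m and y of chock_thin in the frame of crate between 0 and 0.08 m and z of chock_thin in the frame of crate between 0.004 and 0.0125 m and linear speed of chock_thin below 0.02 m/s and angular speed of chock_thin below 0.2 rad/s and angle between chock_thin's own z axis and vertical below 0.07 rad and contact force between chock_thin and carburettor above 1 N) or (x of chock_middle in the frame of crate between -0.012 and 0.012 m and y of chock_middle in the frame of crate between 0 and 0.08 m and z of chock_middle in the frame of crate between 0.004 and 0.0125 m and linear speed of chock_middle below 0.02 m/s and angular speed of chock_middle below 0.2 rad/s and angle between chock_middle's own z axis and vertical below 0.07 rad and contact force between chock_middle and carburettor above 1 N) or (x of chock_thick in the frame of crate between -0.012 and 0.012 m and y of chock_thick in the frame of crate between 0 and 0.08 m and z of chock_thick in the frame of crate between 0.004 and 0.0125 m and linear speed of chock_thick below 0.02 m/s and angular speed of chock_thick below 0.2 rad/s and angle between chock_thick's own z axis and vertical below 0.07 rad and contact force between chock_thick and carburettor above 1 N)) and ((x of chock_thin in the frame of crate between -0.012 and 0.012 m and y of chock_thin in the frame of crate between 0 and 0.08 m and z of chock_thin in the frame of crate between 0.004 and 0.0125 m and linear speed of chock_thin below 0.02 m/s and angular speed of chock_thin below 0.2 rad/s and angle between chock_thin's own z axis and vertical below 0.07 rad and contact force between chock_thin and carburettor above 1 N) or (x of chock_thin in the frame of crate below -0.05 m or x of chock_thin in the frame of crate above 0.05 m or y of chock_thin in the frame of crate below -0.13 m or y of chock_thin in the frame of crate above 0.13 m)) and ((x of chock_middle in the frame of crate between -0.012 and 0.012 m and y of chock_middle in the frame of crate between 0 and 0.08 m and z of chock_middle in the frame of crate between 0.004 and 0.0125 m and linear speed of chock_middle below 0.02 m/s and angular speed of chock_middle below 0.2 rad/s and angle between chock_middle's own z axis and vertical below 0.07 rad and contact force between chock_middle and carburettor above 1 N) or (x of chock_middle in the frame of crate below -0.05 m or x of chock_middle in the frame of crate above 0.05 m or y of chock_middle in the frame of crate below -0.13 m or y of chock_middle in the frame of crate above 0.13 m)) and ((x of chock_thick in the frame of crate between -0.012 and 0.012 m and y of chock_thick in the frame of crate between 0 and 0.08 m and z of chock_thick in the frame of crate between 0.004 and 0.0125 m and linear speed of chock_thick below 0.02 m/s and angular speed of chock_thick below 0.2 rad/s and angle between chock_thick's own z axis and vertical below 0.07 rad and contact force between chock_thick and carburettor above 1 N) or (x of chock_thick in the frame of crate below -0.05 m or x of chock_thick in the frame of crate above 0.05 m or y of chock_thick in the frame of crate below -0.13 m or y of chock_thick in the frame of crate above 0.13 m))); the robot touches nothing.
It fails at once if a bystander (caliper, piston) is moved by more than 30 mm (distance of any of caliper, piston from where it was at the start of the episode above 0.03 m).
It fails at once if the jar or the carburettor is tipped over (angle between any of jar, carburettor's own z axis and vertical above 0.7 rad).
It fails at once if the jar or the carburettor is dropped or slammed into the crate (hits it faster than 0.5 m/s or with over 200 N) (contact force between any of jar, carburettor and crate above 200 N or (contact force between jar and crate above 0.5 N and linear speed of jar above 0.5 m/s) or (contact force between carburettor and crate above 0.5 N and linear speed of carburettor above 0.5 m/s)).
It also fails if it takes over 72 s, if anything falls off the work surface, if the arm or the gripper's body presses on something with over 40 N, if the wrist force passes 120 N, or if a joint passes its speed limit or range.

## Working session

There is one attempt and no reset: what is moved stays moved. The work goes in short steps, Python scripts to look and compute and a tool call to move; the robot and the scene stay as the last step left them, time stands still between calls to the robot, and variables do not carry over. Pictures are saved under pics/ and viewed, at most 10 in all, crops included, and the job is handed in when it is done.

Besides the shell and the picture viewer there is one more tool, called after ">>>" by a JSON object that holds its "op" and its "data". move_arm: Moves the arm, as the interface text tells. Shift numbers are shares of 3 cm and turn numbers shares of 6 degrees, none past 1 either way. Its arguments: {"type":"object","properties":{"motion":{"type":"array","items":{"type":"array","items":{"type":"array","items":{"type":"number","minimum":-1,"maximum":1}}}},"newtons":{"type":"number"}},"required":["motion"]}

```bash
mkdir -p pics; ls
cat > h.py <<'E'
import numpy as np, cv2
from plant import *
def cloud(n):
    im,d=grab_frame(n); c=camera_info(n)
    v,u=np.indices(d.shape)
    P=np.stack([(u-c['cx'])/c['fx']*d,-(v-c['cy'])/c['fy']*d,-d],-1)
    W=P@c['T'][:3,:3].T+c['T'][:3,3]; W[d==0]=np.nan
    return im,W
E
python3 - <<'E'
from h import *
print(get_state(), tcp_to_grasp)
for n in('top','scene'):
    c=camera_info(n); print({k:(np.round(v,3).tolist() if k=='T' else v) for k,v in c.items()})
    im,W=cloud(n); cv2.imwrite(f'pics/{n}0.png',im); np.save(n+'0.npy',W)
E
```

```text
pics
{'time': 0.0, 'q': array([ 1.11501663e+00,  3.14201043e-01, -4.80567327e-02,  1.21018215e+00,
        5.63295171e-07,  1.57080324e+00]), 'dq': array([ 8.40784821e-05, -1.26518295e-03, -2.86797916e-04, -1.16967165e-03,
        1.01453732e-03,  1.60150154e-03]), 'effort': array([ 1.70565754e-04, -5.39584816e+01,  3.39749551e+01,  1.92354602e-02,
       -2.25152189e-05,  1.81366244e-05]), 'tool_pos': array([0.26385189, 0.53825019, 0.23045932]), 'eef_rot': array([-1.85934102e-04,  2.25925727e-01,  9.74144184e-01, -8.00487237e-04]), 'ft_force': array([ 0.94656874, -0.50772087,  0.1221318 ]), 'ft_torque': array([-0.05333008, -0.00084409, -0.04594659]), 'grasp_force': 0.0, 'opening': 0.08543394744674508} -0.0187
{'fx': 487.97470131095105, 'fy': 487.97470131095105, 'cx': 319.61781453277683, 'cy': 198.6499006985886, 'T': [[-0.374, 0.727, -0.575, -0.572], [-0.927, -0.304, 0.217, 0.288], [-0.017, 0.615, 0.788, 1.612], [0.0, 0.0, 0.0, 1.0]]}
{'fx': 387.5633013086641, 'fy': 387.5633013086641, 'cx': 322.43423274612076, 'cy': 201.75112720344504, 'T': [[0.833, 0.231, -0.502, -0.07], [-0.552, 0.313, -0.773, -1.142], [-0.022, 0.921, 0.388, 0.595], [0.0, 0.0, 0.0, 1.0]]}
```

View pics/top0.png

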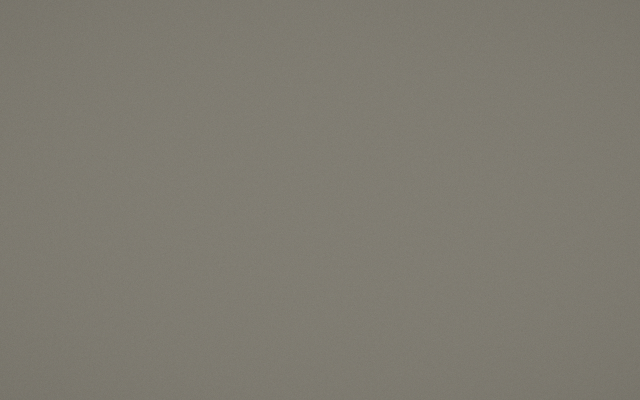

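View pics/scene0.png

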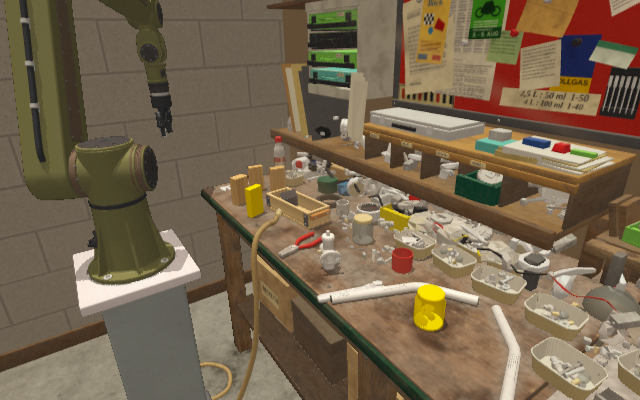

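The scene picture shows the crate at about (298,205), with chocks at (238,190), (255,178) and (277,178). A yellow decoy chock stands at (254,200). The carburettor is near (329,250), and there are jar candidates at (362,228), (343,210) and (430,305, yellow). The top view is blank grey, so something is blocking it or it's faulty.

Run:
```python
from h import *
im=cv2.imread('pics/scene0.png'); cv2.imwrite('pics/c1.png',cv2.resize(im[145:285,215:415],None,fx=4,fy=4,interpolation=cv2.INTER_CUBIC))
W=np.load('top0.npy'); print(np.isnan(W[...,0]).mean(), [np.round(W[r,c],3).tolist() for r,c in((50,50),(200,320),(350,600))])
W=np.load('scene0.npy')
for r,c in ((228,362),(218,362),(236,329),(255,329),(205,300),(178,255),(178,277),(182,238),(192,254),(210,343),(203,343),(186,328)): print(r,c,np.round(W[r,c],3))
i2,W2=cloud('top'); print(i2.std())
```

```text
0.0041328125 [[-0.266, 0.349, 1.432], [-0.441, 0.238, 1.432], [-0.547, 0.168, 1.431]]
228 362 [ 0.604 -0.323  0.061]
218 362 [ 0.621 -0.302  0.082]
236 329 [ 0.448 -0.374  0.104]
255 329 [ 0.452 -0.367  0.041]
205 300 [0.596 0.04  0.013]
178 255 [0.537 0.309 0.059]
178 277 [0.602 0.233 0.066]
182 238 [0.425 0.211 0.094]
192 254 [0.431 0.076 0.094]
210 343 [ 0.688 -0.111  0.023]
203 343 [ 0.715 -0.075  0.031]
186 328 [0.771 0.106 0.031]
6.177044977881502
```

View pics/c1.png

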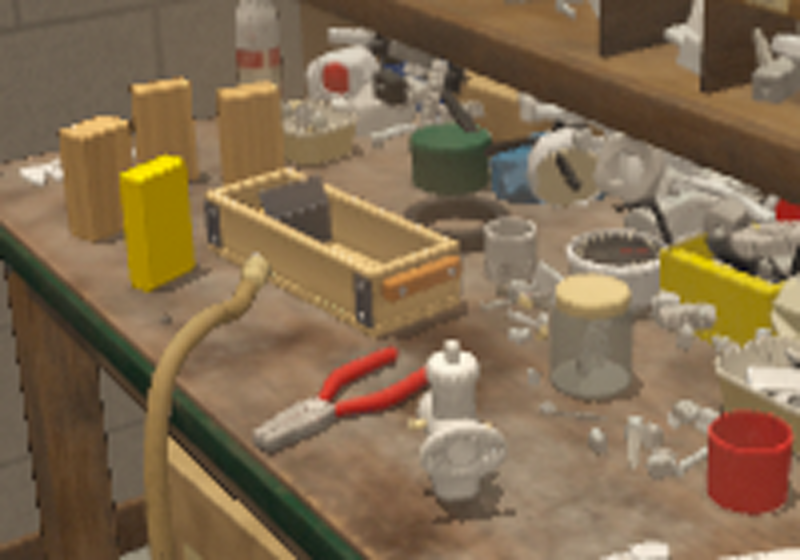

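The jar candidates are the clear one with the pale lid at (362,228) and a yellow one at (430,305). The clear one fits. The carburettor is at (329,250). The three plain wood chocks are at (238,190), (255,178) and (277,178), and the yellow one at (254,200) is a decoy. The sprung plate is at the crate's far-left (+y) end.

```bash
cat > m.py <<'E'
from h import *
import sys
def rect(P): 
    r=cv2.minAreaRect(P[:,:2].astype(np.float32)*1000); return np.round(r[0],1),np.round(r[1],1),round(r[2],1)
E
python3 - <<'E'
from m import *
Ws=[np.load('scene0.npy')]
for i in range(5): Ws.append(cloud('scene')[1])
W=np.nanmedian(Ws,0); np.save('W.npy',W); print('noise',np.nanstd(np.array(Ws)[:,170:280,220:420],0).mean((0,1)))
def box(x0,x1,y0,y1,z0,z1):
    m=(W[...,0]>x0)&(W[...,0]<x1)&(W[...,1]>y0)&(W[...,1]<y1)&(W[...,2]>z0)&(W[...,2]<z1); return W[m]
for n,b in dict(A=(.38,.49,.15,.27),B=(.48,.58,.25,.38),C=(.55,.66,.18,.3),Y=(.38,.5,.02,.13)).items():
    for z in((.02,.13),(.100,.13),(.02,.098)):
        P=box(*b,*z); print(n,z,len(P),rect(P) if len(P)>4 else '',P.max(0).round(3),P.min(0).round(3))
P=box(.53,.70,-.36,-.24,.072,.1);print('lid',len(P),rect(P),P.mean(0))
P=box(.53,.70,-.36,-.24,.01,.068);print('jar',len(P),P.min(0),P.max(0))
P=box(.40,.52,-.42,-.3,.09,.13);print('cap',len(P),rect(P),P.min(0),P.max(0))
P=box(.40,.52,-.42,-.3,.03,.072);print('fl',len(P),rect(P),P.min(0),P.max(0))
P=box(.45,.75,-.15,.22,.055,.064);print('rim',len(P),rect(P),P.min(0),P.max(0))
P=box(.45,.75,-.15,.22,.066,.09);print('lip',len(P),P.round(3).tolist()[:40])
E
```

```text
noise [0.00119791 0.00202271 0.00113301]
A (0.02, 0.13) 401 (array([434.9, 231.7]), array([61.9, 40.8]), 20.3) [0.47  0.254 0.112] [0.402 0.205 0.02 ]
A (0.1, 0.13) 93 (array([435.2, 231.2]), array([63. , 37.7]), 18.1) [0.47  0.254 0.112] [0.402 0.205 0.101]
A (0.02, 0.098) 297 (array([432.3, 218.2]), array([33.1, 69.4]), 76.6) [0.47  0.242 0.098] [0.402 0.205 0.02 ]
B (0.02, 0.13) 309 (array([557.9, 303.5]), array([ 51.4, 102.5]), 49.2) [0.58  0.334 0.112] [0.513 0.251 0.02 ]
B (0.1, 0.13) 62 (array([543.6, 317.6]), array([29. , 59.3]), 86.3) [0.572 0.334 0.112] [0.514 0.303 0.1  ]
B (0.02, 0.098) 239 (array([553.8, 298.3]), array([ 38.2, 102.1]), 49.2) [0.58  0.333 0.098] [0.513 0.251 0.02 ]
C (0.02, 0.13) 365 (array([609.6, 244.6]), array([33.9, 61.5]), 85.3) [0.639 0.263 0.111] [0.578 0.226 0.02 ]
C (0.1, 0.13) 72 (array([609. , 244.8]), array([33.8, 57.8]), 86.3) [0.638 0.262 0.111] [0.58  0.227 0.1  ]
C (0.02, 0.098) 286 (array([604.2, 234.9]), array([28.5, 66.6]), 62.0) [0.639 0.263 0.097] [0.578 0.226 0.02 ]
Y (0.02, 0.13) 466 (array([450.5,  74.6]), array([105.6,  96.9]), 88
[... 1074 characters left out ...]
, [0.577, 0.06, 0.077], [0.582, 0.061, 0.075], [0.586, 0.062, 0.074], [0.465, 0.091, 0.089], [0.56, 0.061, 0.076], [0.563, 0.059, 0.076], [0.568, 0.06, 0.075], [0.573, 0.062, 0.073], [0.577, 0.06, 0.073], [0.581, 0.06, 0.072], [0.586, 0.061, 0.07], [0.59, 0.062, 0.069], [0.454, 0.086, 0.089], [0.46, 0.09, 0.087], [0.464, 0.089, 0.086], [0.546, 0.058, 0.076], [0.55, 0.058, 0.076], [0.555, 0.059, 0.074], [0.558, 0.058, 0.074], [0.562, 0.057, 0.073], [0.567, 0.058, 0.072], [0.572, 0.06, 0.07], [0.575, 0.057, 0.07], [0.58, 0.059, 0.068], [0.583, 0.057, 0.068], [0.588, 0.058, 0.067], [0.451, 0.086, 0.086], [0.454, 0.085, 0.086], [0.459, 0.088, 0.084], [0.464, 0.091, 0.081], [0.529, 0.057, 0.077]]
```

Run:
```python
from m import *
from scipy.optimize import least_squares
W=np.load('W.npy')
def box(x0,x1,y0,y1,z0,z1):
    m=(W[...,0]>x0)&(W[...,0]<x1)&(W[...,1]>y0)&(W[...,1]<y1)&(W[...,2]>z0)&(W[...,2]<z1); return W[m]
P=box(.49,.70,-.17,.17,.0575,.063); print(len(P),rect(P),np.median(P[:,2]))
# rim model: band between inner (78x236) and outer (98x256)
def loc(p,P):
    c,s=np.cos(p[2]),np.sin(p[2]); d=P[:,:2]-p[:2]; return np.c_[d@[c,s],d@[-s,c]]
def f(p,P=P):
    q=np.abs(loc(p,P)); o=np.maximum(q-[.049,.128],0).max(1); i=np.maximum(np.minimum(.039-q[:,0],.118-q[:,1]),0)
    return np.r_[o,i]
best=min((least_squares(f,[*P[:,:2].mean(0),a],loss='soft_l1',f_scale=.002) for a in np.radians([-15,-8,0,8,15])),key=lambda r:r.cost)
p=best.x; print('crate',p[:2].round(4),np.degrees(p[2]).round(2),best.cost,np.percentile(np.abs(f(p)),[90,97]))
np.save('crate.npy',p)
Q=box(.45,.70,-.17,.2,.008,.08); L=np.c_[loc(p,Q),Q[:,2]]
m=(np.abs(L[:,0])<.034)&(np.abs(L[:,1])<.115)
L=L[m]
for z0 in np.arange(.008,.08,.006):
    s=L[(L[:,2]>=z0)&(L[:,2]<z0+.006)&(L[:,1]>0.015)]
    print(round(z0,3),len(s),np.percentile(s[:,1],[5,25,50,75,95]).round(4) if len(s) else '')
for x in (-.03,-.015,0,.015):
    s=L[(L[:,0]>x)&(L[:,0]<x+.015)&(L[:,2]>.025)&(L[:,2]<.05)&(L[:,1]>.015)]; print(x,len(s),np.median(s[:,1]) if len(s) else '')
F=L[(L[:,2]<.015)&(L[:,1]<.03)]; print('floor',np.median(F[:,2]))
# chocks
for n,b in dict(A=(.38,.49,.15,.27),B=(.49,.585,.29,.36),C=(.55,.66,.2,.3)).items():
    T=box(*b,.104,.114)
    S=box(*b,.015,.114)
    for th in(.026,.032,.038):
        def g(p):
            q=np.abs(loc(p,S)); o=np.maximum(q-[.03,th/2],0).max(1); 
            qt=loc(p,T); 
            # depth: side points should lie on surface
            i=np.minimum(.03-q[:,0],th/2-q[:,1]).clip(0)*(S[:,2]<.104)
            return np.r_[o,i]
        r=min((least_squares(g,[*T[:,:2].mean(0),a],loss='soft_l1',f_scale=.002) for a in np.radians([-30,-15,0,15,30])),key=lambda r:r.cost)
        print(n,th,r.x[:2].round(4),np.degrees(r.x[2]).round(1),r.cost*1e6)
# jar
T=box(.53,.70,-.36,-.24,.077,.087); r=cv2.minEnclosingCircle(T[:,:2].astype(np.float32)*1000);print('lid',r,T[:,2].max(),len(T))
T=box(.53,.70,-.36,-.24,.015,.068)
r=least_squares(lambda p:np.hypot(*(T[:,:2]-p).T)-.033,[.625,-.297],loss='soft_l1',f_scale=.002);print('jar',r.x,r.cost)
T=box(.42,.50,-.40,-.33,.093,.117);print('cap side',T[:,:2].min(0),T[:,:2].max(0))
for a in range(-60,40,10):
    q=loc((.448,-.369,np.radians(a)),box(.38,.52,-.44,-.3,.031,.071)); print(a,q.min(0).round(4),q.max(0).round(4))
```

```text
283 (array([561.8,   4.4]), array([ 99.6, 259.2]), 6.8) 0.059988741832797454
crate [0.562  0.0039] 6.57 0.001171815436537456 [0.00024953 0.01783619]
0.008 6 [0.0179 0.0238 0.031  0.0382 0.0405]
0.014 5 [0.0415 0.0418 0.0428 0.0429 0.0442]
0.02 8 [0.0415 0.0422 0.0427 0.0431 0.0434]
0.026 10 [0.0408 0.0421 0.0427 0.0435 0.0442]
0.032 13 [0.0403 0.0416 0.042  0.0423 0.0437]
0.038 15 [0.0409 0.0416 0.0424 0.0429 0.0432]
0.044 19 [0.0409 0.0415 0.0425 0.043  0.0436]
0.05 26 [0.0402 0.042  0.0434 0.0444 0.0469]
0.056 27 [0.0427 0.0442 0.0456 0.0469 0.0484]
0.062 30 [0.0463 0.048  0.0492 0.0507 0.0511]
0.068 29 [0.051  0.0517 0.0529 0.0541 0.0557]
0.074 15 [0.0539 0.0546 0.0548 0.056  0.0573]
0.08 0 
-0.03 2 0.04241819718031403
-0.015 10 0.042105488521783446
0 20 0.04206978394083918
0.015 21 0.04281920456862474
floor 0.009624881825474801
A 0.026 [0.4379 0.2283] 16.3 520.3208386719737
A 0.032 [0.4371 0.2309] 17.4 223.00966635105797
A 0.038 [0.4362 0.2337] 18.1 165.57515270615005
B 0.026 [0.5447 0.3189] -5.3 211.05112205079453
B 0.032 [0.5449 0.3219] -5.4 210.8664529250832
B 0.038 [0.5453 0.3249] -5.2 210.89251275554028
C 0.026 [0.61  0.244] -4.8 261.6768870894563
C 0.032 [0.6102 0.2469] -4.5 226.4686871312369
C 0.038 [0.6104 0.2499] -4.5 226.46868713123803
lid ((627.7955322265625, -296.07427978515625), 30.02179527282715) 0.08349937660447043 146
jar [ 0.62870839 -0.29481106] 0.00027449186801010555
cap side [ 0.43136703 -0.38431071] [ 0.46488589 -0.34773399]
-60 [-0.0344 -0.0416] [0.0415 0.0184]
-50 [-0.0319 -0.0402] [0.0397 0.0229]
-40 [-0.0313 -0.0376] [0.0367 0.0268]
-30 [-0.0308 -0.0345] [0.0328 0.0299]
-20 [-0.0302 -0.0328] [0.0282 0.032 ]
-10 [-0.0348 -0.0361] [0.023  0.0341]
0 [-0.0383 -0.0393] [0.0213 0.0357]
10 [-0.0406 -0.0413] [0.019  0.0363]
20 [-0.0418 -0.042 ] [0.016  0.0359]
30 [-0.0416 -0.0415] [0.0184 0.0344]
```

```bash
cat > p.py <<'E'
from m import *
def plan(x,y,z,head):
    s=get_state(); w,a,b,c=s['eef_rot']; h=np.degrees(np.arctan2(1-2*(a*a+c*c),2*(a*b-w*c)))
    dh=(head-h+90)%180-90; H=np.radians(h+dh)
    ty=np.array([np.cos(H),np.sin(H)]); tx=np.array([-ty[1],ty[0]])
    d=np.array([x,y,z])-s['tool_pos']
    print('t',round(s['time'],2),'head',round(h,2),'pos',s['tool_pos'].round(4),'open',round(s['opening'],4),'q',s['q'].round(2))
    print('yaw units',round(-dh/6,3),'then tx,ty,tz units',np.round([d[:2]@tx/.03,d[:2]@ty/.03,-d[2]/.03],3))
def crate(u,v):
    p=np.load('crate.npy');c,s=np.cos(p[2]),np.sin(p[2]);return p[0]+c*u-s*v,p[1]+s*u+c*v
E
python3 - <<'E'
from p import *
W=np.load('W.npy').reshape(-1,3)
for n,(cx,cy),z,r in (('jar',(.628,-.2955),.04,.033),('carb',(.448,-.369),.07,.035),('A',(.436,.233),.06,.04)):
    d=np.hypot(W[:,0]-cx,W[:,1]-cy); k=(d<.1)&(d>r+.005)&(W[:,2]>z)&(W[:,2]<.3); print(n,k.sum(), np.c_[W[k],d[k]].round(3)[::max(1,k.sum()//8)].tolist())
k=(np.abs(W[:,0]-.448)<.07)&(np.abs(W[:,1]+.369)<.07)&(W[:,2]>.031)&(W[:,2]<.071); Q=W[k]
rng=np.random.default_rng(0);best=0
for _ in range(3000):
    i=rng.choice(len(Q),2,0); d=Q[i[1],:2]-Q[i[0],:2]; L=np.hypot(*d)
    if L<.02: continue
    n=np.array([-d[1],d[0]])/L; m=np.abs((Q[:,:2]-Q[i[0],:2])@n)<.0015
    if m.sum()>best: best=m.sum(); M=m
R=Q[M]; c=R[:,:2].mean(0); u=np.linalg.svd(R[:,:2]-c)[2][0]; u*=np.sign(u[0]); print('flange',best,len(Q),c,np.degrees(np.arctan2(u[1],u[0])),np.ptp((R[:,:2]-c)@u))
n=np.array([-u[1],u[0]]); mid=c+u*(((R[:,:2]-c)@u).max()+((R[:,:2]-c)@u).min())/2; print('centre',mid+.032*n)
print(crate(0,-.084),crate(0,-.018),crate(0,.032))
plan(.628,-.2955,.15,6.6)
E
```

```text
jar 0 []
carb 0 []
A 0 []
flange 165 318 [ 0.4360307  -0.39672234] -22.49609238038398 0.05786778202632151
centre [ 0.44873418 -0.3673477 ]
(np.float64(0.5716227755596801), np.float64(-0.07954054317771905)) (np.float64(0.5640745605114297), np.float64(-0.013973596858820176)) (np.float64(0.5583562157779066), np.float64(0.03569833217064866))
t 0.4 head 63.88 pos [0.2641 0.5387 0.2312] open 0.0851 q [ 1.11  0.31 -0.05  1.21 -0.    1.57]
yaw units 9.547 then tx,ty,tz units [-29.016   8.854   2.706]
```

>>> {"op": "move_arm", "data": {"motion": [[[1, 0, 0, 0, 0.955], [1, 0, 0, 0, 0.955], [1, 0, 0, 0, 0.955], [1, 0, 0, 0, 0.955], [1, 0, 0, 0, 0.955], [1, 0, 0, 0, 0.955], [1, 0, 0, 0, 0.955], [1, 0, 0, 0, 0.955], [1, 0, 0, 0, 0.955], [1, 0, 0, 0, 0.955]]], "newtons": 40}}

```text
time: 1.23
tool_pos: [0.2641, 0.5388, 0.2313]
eef_rot: [-0.0, 0.667, 0.745, 0.0]
ft_force: [0.1, 0.2, -0.0]
opening: 0.0856
grasp_force: 0.0
```

>>> {"op": "move_arm", "data": {"motion": [[[1, -0.9, 0.27, 0.08, 0], [1, -0.9, 0.27, 0.08, 0], [1, -0.9, 0.27, 0.08, 0], [1, -0.9, 0.27, 0.08, 0], [1, -0.9, 0.27, 0.08, 0], [1, -0.9, 0.27, 0.08, 0], [1, -0.9, 0.27, 0.08, 0], [1, -0.9, 0.27, 0.08, 0], [1, -0.9, 0.27, 0.08, 0], [1, -0.9, 0.27, 0.08, 0], [1, -0.9, 0.27, 0.08, 0], [1, -0.9, 0.27, 0.08, 0]]]}}

```text
time: 2.23
tool_pos: [0.3982, 0.2268, 0.2026]
eef_rot: [0.0, 0.665, 0.747, 0.0]
ft_force: [0.3, 0.2, -0.3]
opening: 0.0851
grasp_force: 0.0
```

>>> {"op": "move_arm", "data": {"motion": [[[1, -0.9, 0.27, 0.08, 0], [1, -0.9, 0.27, 0.08, 0], [1, -0.9, 0.27, 0.08, 0], [1, -0.9, 0.27, 0.08, 0], [1, -0.9, 0.27, 0.08, 0], [1, -0.9, 0.27, 0.08, 0], [1, -0.9, 0.27, 0.08, 0], [1, -0.9, 0.27, 0.08, 0], [1, -0.9, 0.27, 0.08, 0], [1, -0.9, 0.27, 0.08, 0], [1, -0.9, 0.27, 0.08, 0], [1, -0.9, 0.27, 0.08, 0]]]}}

```text
time: 3.23
tool_pos: [0.532, -0.0841, 0.1737]
eef_rot: [0.0, 0.665, 0.746, 0.0]
ft_force: [0.6, 0.5, 0.1]
opening: 0.0853
grasp_force: 0.0
```

Run:
```python
from p import *
plan(.628,-.2955,.15,6.6)
```

```text
t 3.23 head 6.58 pos [ 0.532  -0.0841  0.1737] open 0.0853 q [-0.16  0.23 -0.29  1.05  0.    1.3 ]
yaw units -0.004 then tx,ty,tz units [-7.367  2.37   0.79 ]
```

>>> {"op": "move_arm", "data": {"motion": [[[1, -0.92, 0.3, 0.1, 0], [1, -0.92, 0.3, 0.1, 0], [1, -0.92, 0.3, 0.1, 0], [1, -0.92, 0.3, 0.1, 0], [1, -0.92, 0.3, 0.1, 0], [1, -0.92, 0.29, 0.1, 0], [1, -0.92, 0.29, 0.1, 0], [1, -0.92, 0.29, 0.1, 0], [1, 0, 0, 0, 0], [1, 0, 0, 0, 0]]]}}

```text
time: 4.07
tool_pos: [0.6274, -0.2951, 0.1487]
eef_rot: [-0.0, 0.666, 0.746, -0.0]
ft_force: [0.8, 0.6, -0.1]
opening: 0.0857
grasp_force: 0.0
```

Run:
```python
from p import *
im,W=cloud('scene'); cv2.imwrite('pics/s2.png',cv2.resize(im[130:280,280:430],None,fx=4,fy=4))
it,_=cloud('top'); print(it.std())
plan(.628,-.2955,.052,6.6)
```

```text
6.176372468075845
t 4.17 head 6.59 pos [ 0.6271 -0.2933  0.1495] open 0.0857 q [-0.44  0.53  0.08  1.13  0.    1.02]
yaw units -0.002 then tx,ty,tz units [-0.078  0.023  3.249]
```

View pics/s2.png

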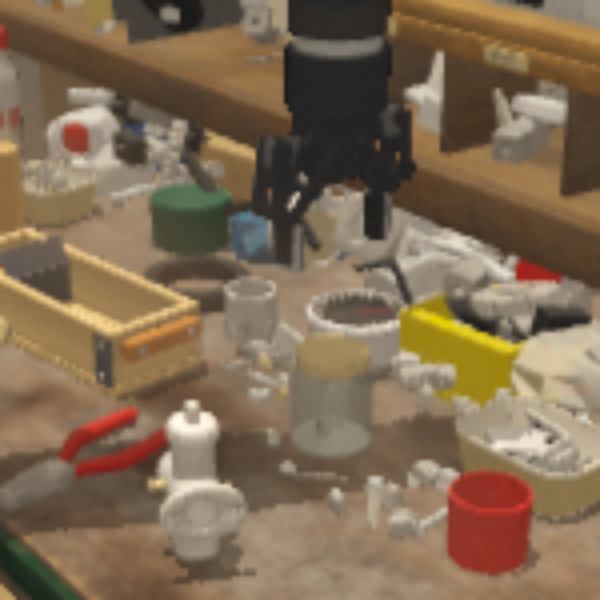

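The gripper is centred above the jar with open fingers straddling it, at crop (335,220) over the lid at (333,355). I'm going down to grasp it.

>>> {"op": "move_arm", "data": {"motion": [[[1, 0, 0, 0.6, 0], [1, 0, 0, 0.6, 0], [1, 0, 0, 0.6, 0], [1, 0, 0, 0.6, 0], [1, 0, 0, 0.5, 0], [1, 0, 0, 0.35, 0], [1, 0, 0, 0, 0], [-1, 0, 0, 0, 0], [-1, 0, 0, 0, 0], [-1, 0, 0, 0, 0], [-1, 0, 0, 0, 0], [-1, 0, 0, 0, 0]]], "newtons": 40}}

```text
time: 5.17
tool_pos: [0.6284, -0.294, 0.0543]
eef_rot: [0.001, 0.665, 0.747, 0.001]
ft_force: [-1.2, 1.8, 6.8]
opening: 0.0612
grasp_force: 42.9
```

>>> {"op": "move_arm", "data": {"motion": [[[-1, 0, 0, 0, 0], [-1, 0, 0, 0, 0], [-1, 0, 0, -0.2, 0], [-1, 0, 0, -0.3, 0], [-1, 0, 0, -0.5, 0], [-1, 0, 0, -0.5, 0], [-1, 0, 0, -0.5, 0], [-1, 0, 0, -0.5, 0], [-1, 0, 0, -0.5, 0], [-1, 0, 0, 0, 0]]]}}

```text
time: 6.0
tool_pos: [0.6295, -0.2949, 0.1466]
eef_rot: [0.003, 0.665, 0.747, 0.001]
ft_force: [0.4, -0.7, -0.6]
opening: 0.0614
grasp_force: 44.1
```

Run:
```python
from p import *
plan(*crate(0,-.083),.14,6.6)
im,W=cloud('scene');x,y,z=get_state()['tool_pos']
m=(np.abs(W[...,0]-x)<.08)&(np.abs(W[...,1]-y)<.08); P=W[m]
cv2.imwrite('pics/s3.png',cv2.resize(im[150:280,280:430],None,fx=4,fy=4))
```

```text
t 6.0 head 6.58 pos [ 0.6295 -0.2949  0.1466] open 0.0614 q [-0.44  0.53  0.08  1.11 -0.    1.02]
yaw units -0.003 then tx,ty,tz units [ 7.387 -1.091  0.219]
```

View pics/s3.png

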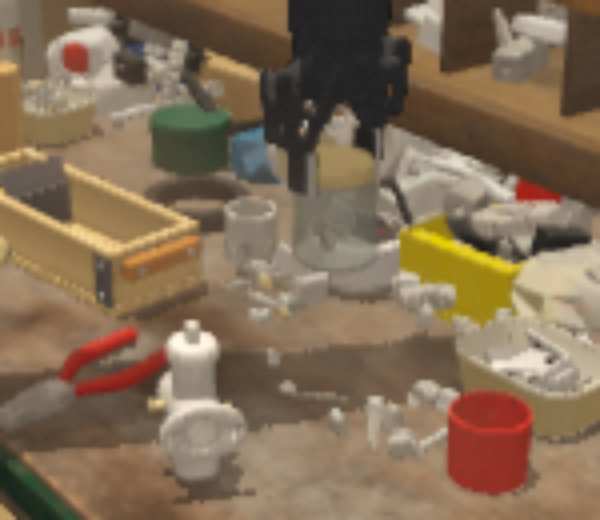

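The jar is gripped by the lid (opening 61 mm) and hangs straight. I'm carrying it over the end of the crate.

>>> {"op": "move_arm", "data": {"motion": [[[-1, 0.4, -0.06, 0, 0], [-1, 0.8, -0.12, 0, 0], [-1, 0.85, -0.13, 0, 0], [-1, 0.85, -0.13, 0, 0], [-1, 0.85, -0.13, 0, 0], [-1, 0.85, -0.13, 0, 0], [-1, 0.85, -0.13, 0, 0], [-1, 0.85, -0.12, 0, 0], [-1, 0.7, -0.1, 0, 0], [-1, 0.38, -0.06, 0, 0], [-1, 0, 0, 0, 0], [-1, 0, 0, 0, 0]]]}}

```text
time: 7.05
tool_pos: [0.5685, -0.0774, 0.1417]
eef_rot: [-0.0, 0.665, 0.747, -0.0]
ft_force: [-0.8, -0.2, -2.3]
opening: 0.0612
grasp_force: 44.0
```

```bash
cat >> p.py <<'E'
def loc(P):
    p=np.load('crate.npy');c,s=np.cos(p[2]),np.sin(p[2]);d=P[:,:2]-p[:2];return np.c_[d@[c,s],d@[-s,c],P[:,2]]
def circ(Q,r):
    # fit circle radius r to side points in crate coords
    from scipy.optimize import least_squares
    f=least_squares(lambda p:np.hypot(*(Q[:,:2]-p).T)-r,Q[:,:2].mean(0)+[0,.02],loss='soft_l1',f_scale=.002);return f.x.round(4),f.cost
E
python3 - <<'E'
from p import *
x,y=crate(0,-.083)
plan(x,y,.0625,6.6)
s=get_state()['tool_pos']
print('tcp in crate',loc(s[None])[0])
W=np.nanmedian([cloud('scene')[1] for _ in range(3)],0)
L=loc(W.reshape(-1,3))
k=(np.abs(L[:,0])<.06)&(np.abs(L[:,1]+.083)<.06)
for z0,z1 in((.08,.14),(.085,.11),(.11,.135)):
    Q=L[k&(L[:,2]>z0)&(L[:,2]<z1)]; print(z0,len(Q),circ(Q,.033),Q.min(0).round(4),Q.max(0).round(4))
E
```

```text
t 7.05 head 6.65 pos [ 0.5685 -0.0774  0.1417] open 0.0612 q [-0.13  0.32 -0.25  1.   -0.    1.32]
yaw units 0.009 then tx,ty,tz units [-0.049  0.094  2.64 ]
tcp in crate [-0.00283163 -0.08154031  0.14168889]
0.08 266 (array([-0.0025, -0.0834]), np.float64(0.00021288410728118097)) [-0.0381 -0.1187  0.0879] [ 0.0258 -0.0648  0.1398]
0.085 110 (array([-0.0024, -0.0833]), np.float64(8.762763806598966e-05)) [-0.0381 -0.1187  0.0879] [ 0.023  -0.0648  0.1093]
0.11 135 (array([-0.0026, -0.0834]), np.float64(0.00010330351238330484)) [-0.0377 -0.1182  0.1107] [ 0.0258 -0.0701  0.1347]
```

>>> {"op": "move_arm", "data": {"motion": [[[-1, 0.03, 0.08, 0.2, 0], [-1, 0, 0, 0.4, 0], [-1, 0, 0, 0.4, 0], [-1, 0, 0, 0.4, 0], [-1, 0, 0, 0.4, 0], [-1, 0, 0, 0.3, 0], [-1, 0, 0, 0.2, 0], [-1, 0, 0, 0.1, 0], [-1, 0, 0, 0.05, 0], [-1, 0, 0, 0, 0]]]}}

```text
time: 8.03
tool_pos: [0.5715, -0.0767, 0.0687]
eef_rot: [0.0, 0.665, 0.746, 0.0]
ft_force: [-0.9, -0.6, -2.2]
opening: 0.0609
grasp_force: 44.0
```

>>> {"op": "move_arm", "data": {"motion": [[[-1, 0, 0, 0.04, 0], [-1, 0, 0, 0.04, 0], [-1, 0, 0, 0, 0]]]}}

```text
time: 8.28
tool_pos: [0.5715, -0.0766, 0.0666]
eef_rot: [0.0, 0.665, 0.747, 0.0]
ft_force: [0.7, 0.1, -2.2]
opening: 0.061
grasp_force: 44.0
```

>>> {"op": "move_arm", "data": {"motion": [[[-1, 0, 0, 0.03, 0], [-1, 0, 0, 0.03, 0], [-1, 0, 0, 0, 0]]]}}

```text
time: 8.53
tool_pos: [0.5712, -0.0766, 0.0644]
eef_rot: [-0.0, 0.665, 0.747, -0.0]
ft_force: [0.0, 0.6, -1.6]
opening: 0.0614
grasp_force: 44.0
```

>>> {"op": "move_arm", "data": {"motion": [[[-1, 0, 0, 0.03, 0], [-1, 0, 0, 0.02, 0], [-1, 0, 0, 0, 0]]]}}

```text
time: 8.78
tool_pos: [0.5715, -0.0765, 0.0634]
eef_rot: [0.0, 0.665, 0.747, 0.0]
ft_force: [-1.0, 1.5, 2.8]
opening: 0.061
grasp_force: 45.3
```

>>> {"op": "move_arm", "data": {"motion": [[[-1, 0, 0, 0.02, 0], [-1, 0, 0, 0.02, 0], [-1, 0, 0, 0, 0]]]}}

```text
time: 9.03
tool_pos: [0.5715, -0.0764, 0.0633]
eef_rot: [0.0, 0.665, 0.747, 0.0]
ft_force: [-3.5, 2.2, 11.9]
opening: 0.0613
grasp_force: 47.5
```

Contact with the floor. I'm releasing the jar and lifting away.

>>> {"op": "move_arm", "data": {"motion": [[[-0.1, 0, 0, -0.03, 0], [0.6, 0, 0, 0, 0], [1, 0, 0, 0, 0], [1, 0, 0, 0, 0], [1, 0, 0, 0, 0], [1, 0, 0, -0.4, 0], [1, 0, 0, -0.7, 0], [1, 0, 0, -0.7, 0], [1, 0, 0, -0.7, 0], [1, 0, 0, -0.7, 0], [1, 0, 0, 0, 0]]]}}

```text
time: 9.95
tool_pos: [0.574, -0.077, 0.1629]
eef_rot: [0.003, 0.665, 0.747, 0.002]
ft_force: [0.7, 0.4, -0.0]
opening: 0.0851
grasp_force: 0.0
```

Run:
```python
from p import *
W=np.nanmedian([cloud('scene')[1] for _ in range(3)],0)
L=loc(W.reshape(-1,3))
k=(np.abs(L[:,0])<.045)&(np.abs(L[:,1]+.083)<.045)
Q=L[k&(L[:,2]>.064)&(L[:,2]<.078)]; print(len(Q),circ(Q,.033),Q.min(0),Q.max(0))
Q=L[k&(L[:,2]>.086)&(L[:,2]<.1)]; print(len(Q),cv2.minEnclosingCircle(Q[:,:2].astype(np.float32)),Q[:,2].max())
plan(.4487,-.3675,.22,-22.5)
```

```text
85 (array([ 0.0019, -0.081 ]), np.float64(0.00015757984038580882)) [-0.0343276  -0.11789339  0.06418064] [ 0.02669724 -0.06478876  0.07741422]
106 ((-0.0002661091275513172, -0.08352774381637573), 0.030152440071105957) 0.09279327592419973
t 10.1 head 6.59 pos [ 0.5712 -0.0766  0.1583] open 0.0855 q [-0.13  0.31 -0.22  1.04  0.    1.32]
yaw units 4.848 then tx,ty,tz units [-10.521  -0.06   -2.057]
```

>>> {"op": "move_arm", "data": {"motion": [[[1, 0, 0, -0.35, 0.81], [1, 0, 0, -0.35, 0.81], [1, 0, 0, -0.35, 0.81], [1, 0, 0, -0.35, 0.81], [1, 0, 0, -0.35, 0.81], [1, 0, 0, -0.3, 0.8]]]}}

```text
time: 10.6
tool_pos: [0.5705, -0.0765, 0.2191]
eef_rot: [-0.001, 0.833, 0.554, -0.001]
ft_force: [-0.0, 0.8, -0.3]
opening: 0.0854
grasp_force: 0.0
```

>>> {"op": "move_arm", "data": {"motion": [[[1, -0.95, 0, 0, 0], [1, -0.95, 0, 0, 0], [1, -0.95, 0, 0, 0], [1, -0.95, 0, 0, 0], [1, -0.95, 0, 0, 0], [1, -0.95, 0, 0, 0], [1, -0.95, 0, 0, 0], [1, -0.95, 0, 0, 0], [1, -0.95, 0, 0, 0], [1, -0.95, 0, 0, 0], [1, -0.95, 0, 0, 0], [1, -0.05, 0, 0, 0]]]}}

```text
time: 11.6
tool_pos: [0.4482, -0.371, 0.2183]
eef_rot: [-0.001, 0.833, 0.554, -0.001]
ft_force: [0.8, -0.0, -0.7]
opening: 0.0854
grasp_force: 0.0
```

Run:
```python
from p import *
plan(.4482,-.368,.085,-22.5)
```

```text
t 11.6 head -22.76 pos [ 0.4482 -0.371   0.2183] open 0.0854 q [-0.69  0.29 -0.11  1.17 -0.    1.28]
yaw units -0.043 then tx,ty,tz units [ 0.092 -0.038  4.443]
```

>>> {"op": "move_arm", "data": {"motion": [[[1, 0.09, -0.04, 0.5, -0.04], [1, 0, 0, 0.8, 0], [1, 0, 0, 0.8, 0], [1, 0, 0, 0.8, 0], [1, 0, 0, 0.7, 0], [1, 0, 0, 0.5, 0], [1, 0, 0, 0.33, 0], [1, 0, 0, 0, 0], [-1, 0, 0, 0, 0], [-1, 0, 0, 0, 0], [-1, 0, 0, 0, 0], [-1, 0, 0, 0, 0]]], "newtons": 50}}

```text
time: 12.6
tool_pos: [0.4513, -0.3652, 0.0884]
eef_rot: [0.001, 0.83, 0.557, 0.0]
ft_force: [0.3, -0.4, 0.4]
opening: 0.0388
grasp_force: 0.0
```

>>> {"op": "move_arm", "data": {"motion": [[[-1, 0, 0, 0, 0], [-1, 0, 0, 0, 0], [-1, 0, 0, 0, 0], [-1, 0, 0, 0, 0], [-1, 0, 0, -0.2, 0], [-1, 0, 0, -0.4, 0], [-1, 0, 0, -0.6, 0], [-1, 0, 0, -0.7, 0], [-1, 0, 0, -0.7, 0], [-1, 0, 0, -0.4, 0], [-1, 0, 0, 0, 0]]]}}

```text
time: 13.52
tool_pos: [0.4519, -0.3657, 0.1804]
eef_rot: [0.002, 0.83, 0.557, 0.001]
ft_force: [0.8, -0.7, -2.6]
opening: 0.0329
grasp_force: 50.1
```

Run:
```python
from p import *
plan(*crate(0,-.0165),.19,6.6)
im,W=cloud('scene')
cv2.imwrite('pics/s4.png',cv2.resize(im[140:290,260:410],None,fx=4,fy=4))
```

```text
t 13.52 head -22.28 pos [ 0.4519 -0.3657  0.1804] open 0.0329 q [-0.68  0.3  -0.18  1.08  0.    1.28]
yaw units -4.813 then tx,ty,tz units [11.265  5.062 -0.319]
```

View pics/s4.png

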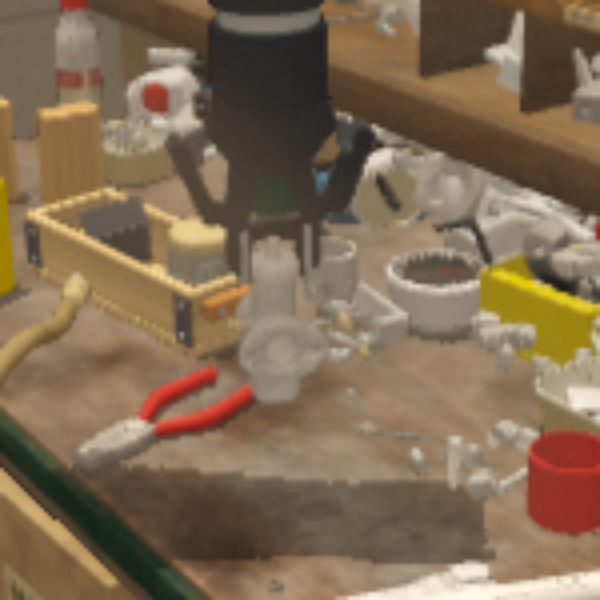

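The carburettor is gripped by the cap at crop (270,290) and lifted upright. The jar stands in the crate at crop (197,245). I'm raising it, squaring it up and moving over the crate.

>>> {"op": "move_arm", "data": {"motion": [[[-1, 0, 0, -0.15, -0.4], [-1, 0, 0, -0.25, -0.8], [-1, 0, 0, -0.3, -0.9], [-1, 0, 0, -0.3, -0.9], [-1, 0, 0, -0.3, -0.9], [-1, 0, 0, -0.25, -0.6], [-1, 0, 0, -0.1, -0.31], [-1, 0, 0, 0, 0]]]}}

```text
time: 14.23
tool_pos: [0.4503, -0.3644, 0.226]
eef_rot: [-0.001, 0.665, 0.747, -0.0]
ft_force: [0.3, -0.8, -3.0]
opening: 0.0329
grasp_force: 50.1
```

>>> {"op": "move_arm", "data": {"motion": [[[-1, 0.4, 0.18, 0, 0], [-1, 0.7, 0.31, 0, 0], [-1, 0.9, 0.4, 0, 0], [-1, 0.9, 0.4, 0, 0], [-1, 0.9, 0.4, 0, 0], [-1, 0.9, 0.4, 0, 0], [-1, 0.9, 0.4, 0, 0], [-1, 0.9, 0.4, 0, 0], [-1, 0.9, 0.4, 0, 0], [-1, 0.9, 0.4, 0, 0], [-1, 0.9, 0.4, 0, 0], [-1, 0.9, 0.4, 0, 0]]]}}

```text
time: 15.23
tool_pos: [0.5488, -0.0459, 0.2255]
eef_rot: [-0.001, 0.666, 0.746, -0.0]
ft_force: [0.9, 0.1, -3.1]
opening: 0.0333
grasp_force: 50.1
```

>>> {"op": "move_arm", "data": {"motion": [[[-1, 0.7, 0.3, 0, 0], [-1, 0.46, 0.25, 0, 0], [-1, 0, 0, 0, 0], [-1, 0, 0, 0, 0]]]}}

```text
time: 15.57
tool_pos: [0.5612, -0.0105, 0.2255]
eef_rot: [-0.001, 0.665, 0.747, -0.001]
ft_force: [-0.1, -1.0, -2.7]
opening: 0.0329
grasp_force: 50.2
```

Run:
```python
from p import *
plan(*crate(0,-.0165),.0974,6.6)
s=get_state()['tool_pos'];print('tcp crate',loc(s[None]))
W=np.nanmedian([cloud('scene')[1] for _ in range(4)],0)
L=loc(W.reshape(-1,3)); k=(np.abs(L[:,0])<.06)&(np.abs(L[:,1]+.0165)<.05)&(L[:,2]>.11)
Q=L[k]; print('zmin',np.sort(Q[:,2])[:8].round(4)); b=np.percentile(Q[:,2],1)
Q=L[k&(L[:,2]>b+.034)&(L[:,2]<b+.070)]
f=np.percentile(Q[:,1],15); F=Q[np.abs(Q[:,1]-np.median(Q[Q[:,1]<f+.004][:,1]))<.003]
print(len(F),'face y',np.median(F[:,1]),'slope deg',np.degrees(np.polyfit(F[:,0],F[:,1],1)[0]),'x',F[:,0].min(),F[:,0].max(),'tilt',np.degrees(np.polyfit(F[:,2],F[:,1],1)[0]))
Fo=L[k&(L[:,2]<b+.02)]; print('foot',Fo.min(0),Fo.max(0))
k=(np.abs(L[:,0])<.045)&(np.abs(L[:,1]+.083)<.045)
Q=L[k&(L[:,2]>.086)&(L[:,2]<.1)]; print('lid',cv2.minEnclosingCircle(Q[:,:2].astype(np.float32)))
```

```text
t 15.57 head 6.67 pos [ 0.5612 -0.0105  0.2255] open 0.0329 q [-0.02  0.24 -0.15  1.18 -0.    1.44]
yaw units 0.011 then tx,ty,tz units [-0.077  0.08   4.271]
tcp crate [[-0.0024158  -0.01419986  0.22552605]]
zmin [0.1427 0.1434 0.1435 0.1439 0.144  0.1457 0.1464 0.1464]
42 face y -0.049628024380812236 slope deg 0.5803184303060113 x -0.03486627108754832 0.02069640073319081 tilt 3.0788284222317785
foot [-0.028901   -0.05173496  0.14271098] [0.01770194 0.00656196 0.17784023]
lid ((-0.0007276958785951138, -0.08260884881019592), 0.031124426051974297)
```

>>> {"op": "move_arm", "data": {"motion": [[[-1, 0.08, 0.09, 0.2, 0], [-1, 0, 0, 0.5, 0], [-1, 0, 0, 0.6, 0], [-1, 0, 0, 0.6, 0], [-1, 0, 0, 0.6, 0], [-1, 0, 0, 0.5, 0], [-1, 0, 0, 0.4, 0], [-1, 0, 0, 0.3, 0], [-1, 0, 0, 0.2, 0], [-1, 0, 0, 0.1, 0], [-1, 0, 0, 0, 0]]]}}

```text
time: 16.68
tool_pos: [0.5643, -0.0092, 0.1064]
eef_rot: [-0.0, 0.665, 0.746, -0.0]
ft_force: [0.2, -0.1, -2.8]
opening: 0.0332
grasp_force: 50.2
```

>>> {"op": "move_arm", "data": {"motion": [[[-1, 0, 0, 0.05, 0], [-1, 0, 0, 0.05, 0], [-1, 0, 0, 0.05, 0], [-1, 0, 0, 0, 0]]]}}

```text
time: 17.02
tool_pos: [0.5646, -0.009, 0.1025]
eef_rot: [0.0, 0.665, 0.747, 0.0]
ft_force: [-0.5, -0.3, -2.2]
opening: 0.033
grasp_force: 50.2
```

>>> {"op": "move_arm", "data": {"motion": [[[-1, 0, 0, 0.03, 0], [-1, 0, 0, 0.03, 0], [-1, 0, 0, 0, 0]]]}}

```text
time: 17.27
tool_pos: [0.5644, -0.009, 0.1004]
eef_rot: [-0.0, 0.665, 0.747, -0.0]
ft_force: [0.0, -0.9, -2.4]
opening: 0.0335
grasp_force: 50.2
```

>>> {"op": "move_arm", "data": {"motion": [[[-1, 0, 0, 0.03, 0], [-1, 0, 0, 0.03, 0], [-1, 0, 0, 0, 0]]]}}

```text
time: 17.52
tool_pos: [0.5643, -0.009, 0.0985]
eef_rot: [-0.0, 0.665, 0.747, -0.0]
ft_force: [-1.5, -0.5, -3.3]
opening: 0.0329
grasp_force: 50.2
```

>>> {"op": "move_arm", "data": {"motion": [[[-1, 0, 0, 0.03, 0], [-1, 0, 0, 0.02, 0], [-1, 0, 0, 0, 0]]]}}

```text
time: 17.77
tool_pos: [0.5648, -0.0091, 0.0978]
eef_rot: [0.0, 0.665, 0.747, 0.0]
ft_force: [-0.5, -0.7, 3.6]
opening: 0.0329
grasp_force: 50.7
```

The carburettor is on the floor. I'm easing the load and nudging it against the jar.

>>> {"op": "move_arm", "data": {"motion": [[[-1, 0, 0, -0.02, 0], [-1, -0.03, 0, 0, 0], [-1, -0.03, 0, 0, 0], [-1, 0, 0, 0, 0]]]}}

```text
time: 18.1
tool_pos: [0.5648, -0.0109, 0.0979]
eef_rot: [0.0, 0.665, 0.747, 0.0]
ft_force: [-0.2, 0.8, 0.5]
opening: 0.0331
grasp_force: 50.5
```

>>> {"op": "move_arm", "data": {"motion": [[[-1, -0.03, 0, 0, 0], [-1, -0.03, 0, 0, 0], [-1, 0, 0, 0, 0]]]}}

```text
time: 18.35
tool_pos: [0.565, -0.0125, 0.0978]
eef_rot: [-0.0, 0.665, 0.747, 0.0]
ft_force: [0.8, 1.1, 0.8]
opening: 0.0328
grasp_force: 50.5
```

Run:
```python
from p import *
s=get_state()['tool_pos'];print('tcp crate',loc(s[None]))
W=np.nanmedian([cloud('scene')[1] for _ in range(4)],0)
L=loc(W.reshape(-1,3))
k=(np.abs(L[:,0])<.045)&(np.abs(L[:,1]+.083)<.045)
Q=L[k&(L[:,2]>.086)&(L[:,2]<.1)]; print('lid',len(Q),cv2.minEnclosingCircle(Q[:,:2].astype(np.float32)))
k=(np.abs(L[:,0])<.03)&(np.abs(L[:,1]-.04)<.02)&(L[:,2]>.03)&(L[:,2]<.075);print('plate',k.sum())
```

```text
tcp crate [[ 0.00108565 -0.01667211  0.09784747]]
lid 110 ((-0.0009394788648933172, -0.08381624519824982), 0.030064841732382774)
plate 93
```

>>> {"op": "move_arm", "data": {"motion": [[[-1, -0.03, 0, 0, 0], [-1, -0.03, 0, 0, 0], [-1, 0, 0, 0, 0]]]}}

```text
time: 18.8
tool_pos: [0.5652, -0.0143, 0.0979]
eef_rot: [-0.0, 0.665, 0.747, 0.0]
ft_force: [-0.0, 2.6, 1.6]
opening: 0.033
grasp_force: 50.5
```

>>> {"op": "move_arm", "data": {"motion": [[[-1, -0.03, 0, 0, 0], [-1, -0.02, 0, 0, 0], [-1, 0, 0, 0, 0]]]}}

```text
time: 19.05
tool_pos: [0.5653, -0.0152, 0.0979]
eef_rot: [-0.0, 0.665, 0.747, 0.001]
ft_force: [0.7, 5.0, 2.1]
opening: 0.0329
grasp_force: 50.5
```

>>> {"op": "move_arm", "data": {"motion": [[[0.2, 0, 0, 0, 0], [1, 0, 0, 0, 0], [1, 0, 0, 0, 0], [1, 0, 0, 0, 0], [1, 0, 0, 0, 0], [1, 0, 0, -0.4, 0], [1, 0, 0, -0.7, -0.3], [1, 0, 0, -0.8, -0.4], [1, 0, 0, -0.8, -0.4], [1, 0, 0, -0.8, -0.4], [1, 0, 0, 0, -0.4], [1, 0, 0, 0, 0]]]}}

```text
time: 20.05
tool_pos: [0.5665, -0.0161, 0.2047]
eef_rot: [0.002, 0.588, 0.809, 0.001]
ft_force: [-0.1, 0.9, -1.1]
opening: 0.0857
grasp_force: 0.0
```

Run:
```python
from p import *
plan(.4362,.2337,.19,18.1)
Ws=[];
for _ in range(4): im,w=cloud('scene');Ws.append(w)
W=np.nanmedian(Ws,0)
cv2.imwrite('pics/s5.png',cv2.resize(im[150:260,220:370],None,fx=5,fy=5))
L=loc(W.reshape(-1,3))
k=(np.abs(L[:,0])<.045)&(np.abs(L[:,1]+.083)<.045)
Q=L[k&(L[:,2]>.086)&(L[:,2]<.1)]; print('lid',len(Q),cv2.minEnclosingCircle(Q[:,:2].astype(np.float32)))
k=(np.abs(L[:,0])<.04)&(np.abs(L[:,1]+.02)<.04)
Q=L[k&(L[:,2]>.105)&(L[:,2]<.14)];print('cap',Q.min(0),Q.max(0))
k=(np.abs(L[:,0])<.034)&(np.abs(L[:,1]-.045)<.02)
for z in(.02,.03,.04,.05,.06,.07):
    q=L[k&(L[:,2]>z)&(L[:,2]<z+.01)&(L[:,1]>.035)]; print('plate',z,len(q),np.median(q[:,1]).round(4))
```

```text
t 20.05 head 18.04 pos [ 0.5665 -0.0161  0.2047] open 0.0857 q [-0.03  0.26 -0.18  1.13 -0.    1.23]
yaw units -0.011 then tx,ty,tz units [ 9.265 -1.542  0.489]
lid 107 ((-0.00017062363622244447, -0.08536124974489212), 0.029949693009257317)
cap [-0.02231696 -0.0397009   0.10518067] [ 0.01002212 -0.00474141  0.12756678]
plate 0.02 2 0.0448
plate 0.03 4 0.0422
plate 0.04 9 0.0437
plate 0.05 24 0.045
plate 0.06 39 0.0495
plate 0.07 34 0.0542
```

View pics/s5.png

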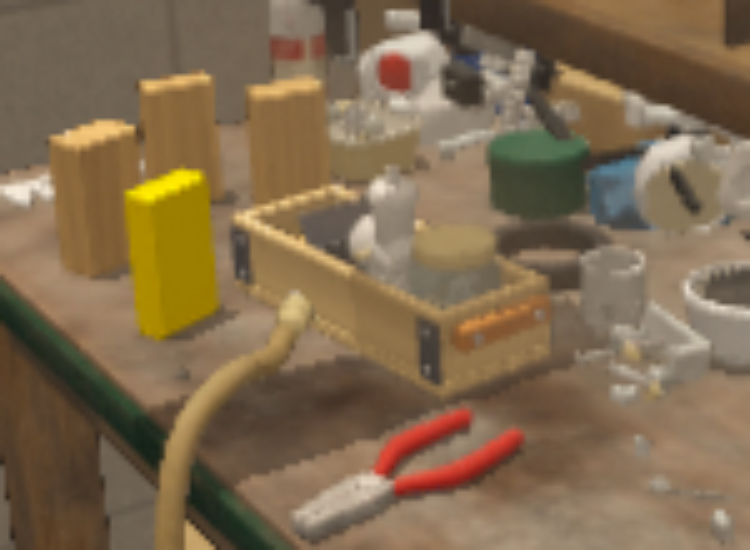

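The jar and carburettor stand in the row, at crop (455,260) and (390,220). The three wooden chocks are at crop (92,195), (180,135) and (288,140). Their tops measure about 38, 29 and 34 mm, so the left one is the thick chock. The gap is about 30.5 mm, so the thick 38 mm chock fits.

>>> {"op": "move_arm", "data": {"motion": [[[1, 0.84, -0.14, 0, 0], [1, 0.84, -0.14, 0, 0], [1, 0.84, -0.14, 0, 0], [1, 0.84, -0.14, 0, 0], [1, 0.84, -0.14, 0, 0], [1, 0.84, -0.14, 0, 0], [1, 0.84, -0.14, 0, 0], [1, 0.84, -0.14, 0, 0], [1, 0.84, -0.14, 0, 0], [1, 0.84, -0.14, 0, 0], [1, 0.84, -0.14, 0, 0], [1, 0, 0, 0, 0]]]}}

```text
time: 21.25
tool_pos: [0.4334, 0.2362, 0.2018]
eef_rot: [-0.001, 0.587, 0.81, -0.0]
ft_force: [-0.2, -1.1, -0.6]
opening: 0.0853
grasp_force: 0.0
```

Run:
```python
from p import *
plan(.4362,.2337,.069,18.1)
```

```text
t 21.25 head 18.17 pos [0.4334 0.2362 0.2018] open 0.0853 q [ 0.5   0.13 -0.35  1.1   0.    1.75]
yaw units 0.012 then tx,ty,tz units [-0.108  0.064  4.428]
```

>>> {"op": "move_arm", "data": {"motion": [[[1, -0.1, 0.06, 0.3, 0], [1, 0, 0, 0.7, 0], [1, 0, 0, 0.8, 0], [1, 0, 0, 0.8, 0], [1, 0, 0, 0.8, 0], [1, 0, 0, 0.6, 0], [1, 0, 0, 0.42, 0], [1, 0, 0, 0, 0], [-1, 0, 0, 0, 0], [-1, 0, 0, 0, 0], [-1, 0, 0, 0, 0], [-1, 0, 0, 0, 0]]], "newtons": 90}}

```text
time: 22.25
tool_pos: [0.4392, 0.2313, 0.0711]
eef_rot: [0.0, 0.588, 0.809, 0.001]
ft_force: [0.6, -0.1, -1.3]
opening: 0.0588
grasp_force: 96.4
```

>>> {"op": "move_arm", "data": {"motion": [[[-1, 0, 0, 0, 0], [-1, 0, 0, 0, 0], [-1, 0, 0, 0, 0], [-1, 0, 0, -0.3, 0], [-1, 0, 0, -0.6, 0], [-1, 0, 0, -0.8, 0.5], [-1, 0, 0, -0.8, 0.5], [-1, 0, 0, -0.8, 0.5], [-1, 0, 0, -0.6, 0.4], [-1, 0, 0, -0.3, 0], [-1, 0, 0, 0, 0]]]}}

```text
time: 23.17
tool_pos: [0.4394, 0.2319, 0.1984]
eef_rot: [0.001, 0.665, 0.747, 0.002]
ft_force: [0.1, 0.4, -2.4]
opening: 0.0587
grasp_force: 96.9
```

Run:
```python
from p import *
plan(*crate(0,.034),.2,6.6)
```

```text
t 23.17 head 6.66 pos [0.4394 0.2319 0.1984] open 0.0587 q [ 0.49  0.13 -0.35  1.08  0.    1.94]
yaw units 0.01 then tx,ty,tz units [-6.886  3.186 -0.053]
```

>>> {"op": "move_arm", "data": {"motion": [[[-1, -0.4, 0.18, -0.15, 0], [-1, -0.8, 0.37, -0.15, 0], [-1, -0.8, 0.37, 0, 0], [-1, -0.8, 0.37, 0, 0], [-1, -0.8, 0.37, 0, 0], [-1, -0.8, 0.37, 0, 0], [-1, -0.8, 0.37, 0, 0], [-1, -0.8, 0.37, 0, 0], [-1, -0.5, 0.26, 0, 0], [-1, -0.2, 0.15, 0, 0], [-1, 0, 0, 0, 0], [-1, 0, 0, 0, 0]]]}}

```text
time: 24.17
tool_pos: [0.5553, 0.0429, 0.2041]
eef_rot: [-0.001, 0.665, 0.747, -0.001]
ft_force: [0.6, 0.7, -1.4]
opening: 0.0592
grasp_force: 96.9
```

Run:
```python
from p import *
plan(*crate(0,.034),.16,6.6)
s=get_state()['tool_pos'];print('tcp crate',loc(s[None]))
W=np.nanmedian([cloud('scene')[1] for _ in range(5)],0)
L=loc(W.reshape(-1,3)); k=(np.abs(L[:,0])<.06)&(np.abs(L[:,1]-.034)<.05)&(L[:,2]>.13)&(L[:,2]<.2)
Q=L[k];print('z',np.sort(Q[:,2])[:4]); F=Q[(Q[:,2]>.145)&(Q[:,2]<.195)]
# -y face
m=np.abs(F[:,1]-np.median(F[F[:,0]>0][:,1]))<.003; A=F[m]
print(len(A),'face y',np.median(A[:,1]),'slope',np.degrees(np.polyfit(A[:,0],A[:,1],1)[0]),'tilt',np.degrees(np.polyfit(A[:,2],A[:,1],1)[0]),A.min(0),A.max(0),F.max(0),F.min(0))
k=(np.abs(L[:,0])<.04)&(L[:,1]<.02)&(L[:,1]>-.06)
for n,z in (('cap',(.103,.13)),('flange',(.045,.083))):
    Q=L[k&(L[:,2]>z[0])&(L[:,2]<z[1])];print(n,len(Q),np.percentile(Q[:,:2],[2,98],axis=0).round(4).tolist())
```

```text
t 24.17 head 6.6 pos [0.5553 0.0429 0.2041] open 0.0592 q [ 0.08  0.25 -0.2   1.13  0.    1.53]
yaw units -0.001 then tx,ty,tz units [-0.182  0.073  1.47 ]
tcp crate [[-0.00218431  0.03946251  0.20410319]]
z [0.13209031 0.13356184 0.13467776 0.13500357]
187 face y 0.024897827548522135 slope 0.45089670887296174 tilt 0.008867361192829342 [-0.03479777  0.02213531  0.14502273] [0.02569182 0.02796665 0.19497284] [0.02569182 0.0618604  0.19497284] [-0.03529352  0.02160899  0.14502273]
cap 61 [[-0.0215, -0.0373], [0.0083, -0.0073]]
flange 130 [[-0.0319, -0.0517], [0.0012, 0.0099]]
```

The chock hangs square above the gap and measures 37–38 mm thick, so it is the thick one. Its near face is at crate y = 25 mm, so I'm shifting it to about 13 mm and lowering it.

>>> {"op": "move_arm", "data": {"motion": [[[-1, -0.2, 0.14, 0, 0], [-1, -0.2, 0, 0.2, 0], [-1, 0, 0, 0.4, 0], [-1, 0, 0, 0.4, 0], [-1, 0, 0, 0.3, 0], [-1, 0, 0, 0.2, 0], [-1, 0, 0, 0.1, 0], [-1, 0, 0, 0, 0]]], "newtons": 110}}

```text
time: 25.08
tool_pos: [0.5613, 0.0309, 0.1564]
eef_rot: [-0.0, 0.665, 0.747, -0.0]
ft_force: [-0.1, -0.1, -0.8]
opening: 0.0584
grasp_force: 118.8
```

>>> {"op": "move_arm", "data": {"motion": [[[-1, 0, 0, 0.1, 0], [-1, 0, 0, 0.1, 0], [-1, 0, 0, 0.1, 0], [-1, 0, 0, 0.1, 0], [-1, 0, 0, 0, 0]]]}}

```text
time: 25.5
tool_pos: [0.5624, 0.0316, 0.1456]
eef_rot: [0.0, 0.665, 0.747, 0.001]
ft_force: [0.3, -0.3, -1.5]
opening: 0.0587
grasp_force: 119.5
```

Run:
```python
from p import *
s=get_state();print('tcp crate',loc(s['tool_pos'][None]),s['ft_force'])
W=np.nanmedian([cloud('scene')[1] for _ in range(4)],0)
L=loc(W.reshape(-1,3)); k=(np.abs(L[:,0])<.04)&(np.abs(L[:,1]-.034)<.05)&(L[:,2]>.1)&(L[:,2]<.18)&(L[:,1]>.0)
F=L[k&(L[:,2]<.14)];print(len(F),'face y',np.percentile(F[:,1],[3,50]),F.max(0),F.min(0))
```

```text
tcp crate [[0.00350926 0.02746282 0.14557853]] [ 0.26793695 -0.31279901 -1.46392657]
187 face y [0.00973279 0.01267574] [0.03085156 0.0497924  0.13975214] [-0.02996108  0.00335569  0.10060319]
```

>>> {"op": "move_arm", "data": {"motion": [[[-1, 0, 0, 0.1, 0], [-1, 0, 0, 0.1, 0], [-1, 0, 0, 0.1, 0], [-1, 0, 0, 0.1, 0], [-1, 0, 0, 0.1, 0], [-1, 0, 0, 0, 0]]]}}

```text
time: 26.2
tool_pos: [0.5624, 0.0316, 0.1304]
eef_rot: [0.0, 0.665, 0.747, 0.001]
ft_force: [-0.0, 3.6, 2.6]
opening: 0.0587
grasp_force: 120.0
```

>>> {"op": "move_arm", "data": {"motion": [[[-1, 0, 0, 0.1, 0], [-1, 0, 0, 0.1, 0], [-1, 0, 0, 0.1, 0], [-1, 0, 0, 0.1, 0], [-1, 0, 0, 0.1, 0], [-1, 0, 0, 0, 0]]]}}

```text
time: 26.7
tool_pos: [0.5638, 0.0317, 0.1165]
eef_rot: [0.001, 0.665, 0.747, 0.002]
ft_force: [2.5, 4.1, 6.7]
opening: 0.0588
grasp_force: 120.1
```

Run:
```python
from p import *
s=get_state();print('tcp crate',loc(s['tool_pos'][None]),s['ft_force'])
Ws=[]
for _ in range(4): im,w=cloud('scene');Ws.append(w)
W=np.nanmedian(Ws,0)
cv2.imwrite('pics/s6.png',cv2.resize(im[140:250,250:370],None,fx=5,fy=5))
L=loc(W.reshape(-1,3)); k=(np.abs(L[:,0])<.04)&(L[:,2]>.08)&(L[:,2]<.118)&(L[:,1]>.0)&(L[:,1]<.07)
F=L[k];print(len(F),'face y',np.percentile(F[:,1],[3,50]),F.max(0),F.min(0))
k=(np.abs(L[:,0])<.04)&(L[:,1]<.02)&(L[:,1]>-.06)
Q=L[k&(L[:,2]>.103)&(L[:,2]<.13)];print('cap',len(Q),np.percentile(Q[:,:2],[2,98],axis=0).round(4).tolist())
```

```text
tcp crate [[0.00498643 0.02740191 0.11653778]] [2.52477953 4.13635591 6.66335263]
141 face y [0.00956966 0.0134665 ] [0.02996553 0.04946328 0.11793232] [-0.02797821  0.00823736  0.08011195]
cap 156 [[-0.0288, -0.0374], [0.0299, 0.0175]]
```

View pics/s6.png

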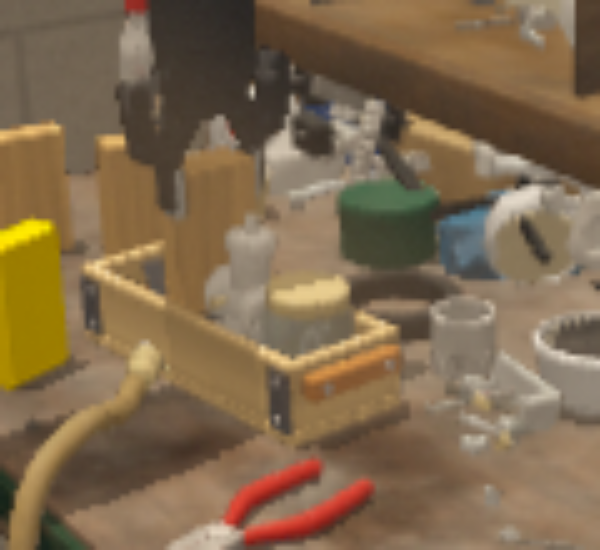

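The chock is going in upright between the carburettor and the plate, at crop (205,240), with only small forces. I'm pressing on.

>>> {"op": "move_arm", "data": {"motion": [[[-1, 0, 0, 0.1, 0], [-1, 0, 0, 0.1, 0], [-1, 0, 0, 0.1, 0], [-1, 0, 0, 0.1, 0], [-1, 0, 0, 0.1, 0], [-1, 0, 0, 0.1, 0], [-1, 0, 0, 0, 0]]]}}

```text
time: 27.48
tool_pos: [0.5629, 0.0318, 0.0977]
eef_rot: [0.0, 0.665, 0.747, 0.001]
ft_force: [1.9, 5.4, 1.2]
opening: 0.0584
grasp_force: 120.0
```

>>> {"op": "move_arm", "data": {"motion": [[[-1, 0, 0, 0.1, 0], [-1, 0, 0, 0.1, 0], [-1, 0, 0, 0.1, 0], [-1, 0, 0, 0.1, 0], [-1, 0, 0, 0, 0]]]}}

```text
time: 27.9
tool_pos: [0.5629, 0.0319, 0.0857]
eef_rot: [0.0, 0.665, 0.747, 0.001]
ft_force: [1.5, 5.2, 1.9]
opening: 0.0584
grasp_force: 120.0
```

>>> {"op": "move_arm", "data": {"motion": [[[-1, 0, 0, 0.05, 0], [-1, 0, 0, 0.05, 0], [-1, 0, 0, 0, 0]]]}}

```text
time: 28.15
tool_pos: [0.563, 0.0319, 0.083]
eef_rot: [0.0, 0.665, 0.747, 0.001]
ft_force: [0.6, 5.3, 5.6]
opening: 0.0585
grasp_force: 120.1
```

>>> {"op": "move_arm", "data": {"motion": [[[-1, 0, 0, 0.04, 0], [-1, 0, 0, 0.04, 0], [-1, 0, 0, 0, 0]]]}}

```text
time: 28.4
tool_pos: [0.5629, 0.0319, 0.0807]
eef_rot: [0.0, 0.665, 0.747, 0.001]
ft_force: [-0.5, 5.2, 5.4]
opening: 0.0589
grasp_force: 120.0
```

>>> {"op": "move_arm", "data": {"motion": [[[-1, 0, 0, 0.03, 0], [-1, 0, 0, 0.02, 0], [-1, 0, 0, 0, 0]]]}}

```text
time: 28.65
tool_pos: [0.563, 0.0319, 0.08]
eef_rot: [0.0, 0.665, 0.747, 0.002]
ft_force: [-2.1, 5.0, 13.0]
opening: 0.0587
grasp_force: 121.0
```

>>> {"op": "move_arm", "data": {"motion": [[[-1, 0, 0, 0.03, 0], [-1, 0, 0, 0, 0]]]}}

```text
time: 28.82
tool_pos: [0.563, 0.0319, 0.08]
eef_rot: [0.001, 0.665, 0.747, 0.002]
ft_force: [-5.2, 5.4, 20.5]
opening: 0.0589
grasp_force: 121.8
```

>>> {"op": "move_arm", "data": {"motion": [[[-0.1, 0, 0, 0, 0], [0.6, 0, 0, 0, 0], [1, 0, 0, 0, 0], [1, 0, 0, 0, 0], [1, 0, 0, 0, 0], [1, 0, 0, -0.4, 0], [1, 0, 0, -0.8, 0], [1, 0, 0, -0.8, 0], [1, 0, 0, -0.8, 0], [1, 0, 0, -0.8, 0], [1, 0, 0, -0.5, 0], [1, 0, 0, 0, 0]]]}}

```text
time: 29.82
tool_pos: [0.5638, 0.0308, 0.2037]
eef_rot: [0.002, 0.665, 0.746, 0.002]
ft_force: [-0.3, 0.2, 0.3]
opening: 0.085
grasp_force: 0.0
```

Run:
```python
from p import *
Ws=[]
for _ in range(5): im,w=cloud('scene');Ws.append(w)
W=np.nanmedian(Ws,0)
cv2.imwrite('pics/s7.png',cv2.resize(im[140:250,230:370],None,fx=5,fy=5))
L=loc(W.reshape(-1,3)); i=np.abs(L[:,0])<.045
def R(n,y0,y1,z0,z1):
    Q=L[i&(L[:,1]>y0)&(L[:,1]<y1)&(L[:,2]>z0)&(L[:,2]<z1)];print(n,len(Q),np.percentile(Q,[2,98],axis=0).round(4).tolist());return Q
Q=R('chock top',0.003,.08,.112,.13);T=Q[Q[:,2]>.1155];print('top z',np.median(T[:,2]),'slopes deg',np.degrees(np.linalg.lstsq(np.c_[T[:,:2],np.ones(len(T))],T[:,2],rcond=None)[0][:2]))
F=R('chock face',.005,.02,.085,.11);print('tilt',np.degrees(np.polyfit(F[:,2],F[:,1],1)[0]),'yaw',np.degrees(np.polyfit(F[:,0],F[:,1],1)[0]))
Q=R('cap',-.06,.003,.103,.135);print('z',Q[:,2].max())
R('flange',-.06,.008,.045,.08)
Q=R('lid',-.125,-.05,.086,.1);print(cv2.minEnclosingCircle(Q[:,:2].astype(np.float32)),np.median(Q[:,2]))
R('plate lip',.045,.075,.07,.079)
```

```text
chock top 95 [[-0.0271, 0.0103, 0.1122], [0.0309, 0.0489, 0.1207]]
top z 0.11942047311734014 slopes deg [0.23978898 1.57562849]
chock face 58 [[-0.027, 0.0108, 0.0858], [0.0098, 0.0182, 0.1093]]
tilt -0.7084814213387197 yaw -2.9102977437388717
cap 60 [[-0.0137, -0.038, 0.1045], [0.0187, -0.0094, 0.1263]]
z 0.12756010892634767
flange 119 [[-0.0443, -0.0539, 0.0469], [0.0021, 0.007, 0.0787]]
lid 112 [[-0.0262, -0.114, 0.0866], [0.0286, -0.0618, 0.0935]]
((0.0021233828738331795, -0.08660084754228592), 0.029937589541077614) 0.09165833828268033
plate lip 13 [[-0.0354, 0.0501, 0.0702], [-0.0185, 0.0654, 0.0773]]
```

View pics/s7.png

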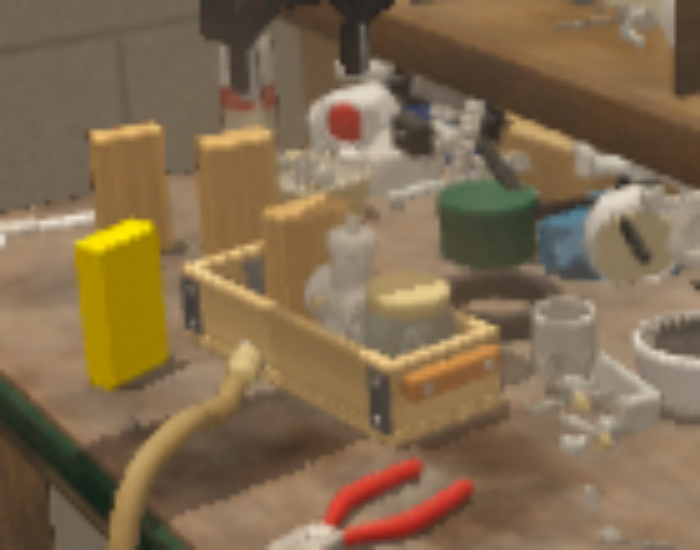

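The chock is seated: its top is at 119.4 mm, it stands upright, and the plate is pushed back against it. The jar is at crate y of about -85 mm, the carburettor stands square and close, and the other chocks are outside. I'm handing the job in.

```bash
python3 -c "from plant import *; print(sign_off())"
```

```text
the job is handed in; nothing more can be done
None
```

The crate is packed and handed in at about 30 s of the 72 s allowed: the jar is against the end wall, the carburettor is close against the jar, and the thick 38 mm chock is pressed home with the plate squeezing it. I got no verdict back, so this rests on my own camera measurements, and I could not measure the chock's press on the carburettor after letting go.

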